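# Park the slide carrier and hold the slide box open

## Robot

A 6-joint arm with a two-finger parallel gripper is mounted at the origin on the work surface. World frame = base frame: x ahead of the robot, y to its left, z up, the work surface at z = 0. Lengths are in m, angles in rad, forces in N, time in s.
With the tool pointing down it reaches from about 0.4 to 0.825 m from the base axis. Payload 7 kg.
Tool frame: the origin (TCP) lies midway between the tips of the shut fingers; the grasp point (between the pads) lies arm.hold_point_z behind it (arm.hold_point_z is the distance from the TCP to the grasp point, in m); z points along the fingers, y is the line along which they close (so a half turn about z gives the same grasp; the last joint's range is limited). The gripper opens to 88 mm and grips with 3 to 60 N. Pads are 19 mm wide; open, the fingers measure 130 mm over their backs; the gripper's body (78 mm by 193 mm) begins 47 mm behind the grasp point.
Start: joints at [-0.904, 0.359, 0.012, 0, -1.224, -0.288], TCP at [0.25, -0.627, 0.195] pointing down, gripper open.
Joint ranges: [-3.07, 3.07], [-1.43, 2.12], [-1.02, 1.25], [-3.03, 1.67], [-3.05, -0], [-3.03, 3.03]. Speed limits (rad/s): [2.39, 2.39, 3.01, 3.14, 3.14, 3.14].

## Interface

Orientations are given as [roll, pitch, yaw] about the fixed x, y, z axes, in that order (R = Rz(yaw) Ry(pitch) Rx(roll)).
In Python, from station import arm gives the robot as it stands.
- The arm moves only by the shell command python3 -m crank 'ROWS' [OPENING] [FORCE]. ROWS is JSON, a list that holds one entry, the list of rows, each a list of 4 numbers: the shift along the tool's x, y, z in units of 25 mm (1.0 is 25 mm), then the turn about the tool's z in units of 5 degrees (1.0 is 5 degrees). A call has 1 to 12 rows; each row is the pose to reach, as a shift and turn from the pose commanded when the call began, along the tool's axes at that moment; what a row does not reach only later rows make up. A row lasts 1/8 s, in which the tool goes at most 62.5 mm and 10.7 degrees, less where a joint would pass 70% of its speed; a pose out of reach is approached as far as the arm can. A call with a gripper value outside its range is refused whole. OPENING is the closure, from 0 (fully open) to 1 (shut), set as the call begins (- or left out, the last holds). The fingers move at their own pace and stop on an object; FORCE is the grip in N (left out, the last holds). Time passes only in rows, so rows that repeat a pose let the fingers close. It gives the time, the measured TCP pose, the force, the opening and the grip force at its end, in the units of the state.
- arm.get_state(): the state, without advancing time (a new reading comes with each control period).
- arm.grab_frame(name): name is "scene" or "top"; returns (picture, depth): 420x560x3 uint8, red, green, blue; 420x560 float32, m along the optical axis (not along the pixel's ray), 0 where there is no reading.
- arm.get_calibration(name): a dict with "mtx" (3x3 intrinsics, pixels), "R" (3x3) and "t" (3): a world point X has camera coordinates R X + t. Camera axes: x right, y down, z forward; pixel columns grow to the right and rows downward; lengths in m; the calibration is good to about 2 mm. A picture is of the moment at which its call begins. get_calibration takes no time and is no camera call.
- arm.job_done(): hands the job in; it is judged then, once.
Trained networks look in the newest picture that a camera, given by its name, has taken for a name from the list of things; names that differ only in an ending like _2 or _b are one class to them, and where a whole thing is asked for, a point or a joint stands for the part that bears it (a point fixed in the world has none). Each returns a list of dicts, best first, with "score" (0 to 1); they miss things now and then, are a little off and sometimes report something else, mostly with a low value. They report only what shows in the picture. A call takes as long as a camera call. They do not tell look-alikes from the thing itself.
- arm.recognise(thing, camera): "extent" ([left, top, width, height] in pixels, round what is visible of it).
- arm.trace(thing, camera): "mask" (420x560 bool, what is visible of it) and "extent" ([left, top, width, height] in pixels, round what is visible of it).
The state is a dict: "t": time; "q": joint angles; "qd": joint speeds; "joint_efforts": joint torques, N m; "eef_pos": TCP position; "ee_rot": TCP orientation; "force": force on the tool from outside, world axes, zero at the start; "moment": the same for the moment, N m; "width": finger opening in m; "gripper_force": force on a finger pad.
Only numpy, scipy, OpenCV 4.12 (cv2) and the standard library are available. Lean on these libraries where they do the work, as an engineer would, in place of code of your own. Each camera call takes 0.05 s, during which the arm holds its last target. There are 200 camera calls.

## Task

Slide the flat white slide carrier, upright as it stands, fully home into the open pocket on the side of the grey slide box and let go of it. Then lift the box's lid (its steel bar in front is the handle) to 45 degrees open, halfway to upright, and keep holding it there for my colleague, whose hands are full: the lid falls shut by itself, so finish while still holding it, without letting go. Leave everything else on the table where it stands.

Things in the scene. Friction and masses are not known exactly. Their poses are not given: they have to be found in the camera images.
- carrier: Slide carrier: flat white plastic block with fine grey ribs on its broad faces, 26 mm thick (its x) x 50 mm wide (its y) x 95 mm tall (its z), 60 to 130 g, loose, standing upright on the table to the robot's right. Origin at the centre of its underside, z up. The same both ways round (a half turn about z makes no difference).
- slide_box: Grey slide box with side pocket, fixed. Origin on the table under the box's centre, z up, x from its front (robot side) to its hinge side, y to the pocket side. Box 160 (x) x 180 (y) x 75 mm high, cream lid on top. Pocket: a block 49 x 73 x 58 mm high on the +y side, centre at y = 126.5 mm; hole in its top 29 (x) x 53 (y) mm, 50 mm deep, 2 mm chamfers at the mouth.
- pocket_floor (a point): Centre of the floor of the pocket's hole, 8 mm above the table and 50 mm below the pocket's mouth. Axes as the slide box's: the carrier's thickness (its x) goes along this x. When the carrier is home its underside rests here and 45 mm of it stands out of the pocket.
- lid: The lid with its bar handle. Origin on the hinge line, at its middle; with the lid shut its axes are those of the slide box, and they turn with the lid about y.
- lid_bar (a point): U-shaped handle of 10 mm round steel bar, rigid on the lid, in the lid's plane. Origin: middle of its 100 mm crossbar, which runs along the box's y, 50 mm in front of the lid's front edge (45 mm clear between: straddle it from above, fingers opened about 35 mm). It is 214 mm from the hinge line towards the robot and, lid shut, 79.5 mm above the table, nothing under it.
- lid_hinge (a point): Middle of the lid's hinge line, on the far rim of the slide box, 75 mm above the table; axes as the slide box's, the line runs along its y. Fixed.
- lid_angle (a joint): Lid angle in rad: 0 shut (level), grows as the front edge rises, 0.785 is 45 degrees, stop at 1.45. Lid plate 164 x 184 x 7 mm, with the bar about 0.3 to 0.65 kg; no spring and hardly any friction: it falls shut from any angle when let go. Held at the bar it weighs about 1 to 3 N.
- stain_bottle: Bystander: round amber bottle, 48 mm across, 95 mm tall, standing to the robot's right near the carrier. Origin at the centre of its underside.
- coverslip_carton: Bystander: cardboard carton 60 x 60 x 45 mm, to the left in front of the slide box. Origin at the centre of its underside.
- forceps: Bystander: steel forceps 125 mm long, 6 mm high, lying on the table in front of the box. Origin on the underside, about the middle.
- oil_bottle: Bystander: small white bottle with black cap, 32 mm across, 70 mm tall, behind the box. Origin at the centre of its underside.
- stain_jar: Bystander: open glass jar, 68 mm across, 80 mm tall, behind the box to the right. Origin at the centre of its underside.
There are look-alikes about, which are no part of the job. Leave any pink, turquoise or yellow look-alike of the carrier alone.

How it is judged:
On the way:
1. the carrier is fully home in the pocket and let go, the lid still shut (z of carrier in the frame of pocket_floor between -0.004 and 0.004 m and horizontal distance between carrier and pocket_floor below 0.005 m and angle between carrier's own z axis and vertical below 0.1 rad and contact force between carrier and the fingers below 0.2 N and linear speed of carrier below 0.02 m/s and value of joint lid_angle below 0.1 rad), for 0.2 s.
At the end, for the whole second after the job is handed in: The gripper's fingers hold the lid (contact force above 0.4 N), still, at 45 degrees open within 7 degrees; the carrier is home in the pocket (underside within 4 mm of its floor, within 5 mm of its centre, upright) and not touched (value of joint lid_angle between 0.665 and 0.905 rad and velocity of joint lid_angle between -0.1 and 0.1 rad/s and contact force between lid and the fingers above 0.4 N and z of carrier in the frame of pocket_floor between -0.004 and 0.004 m and horizontal distance between carrier and pocket_floor below 0.005 m and angle between carrier's own z axis and vertical below 0.1 rad and contact force between carrier and the fingers below 0.2 N and linear speed of carrier below 0.02 m/s); the arm keeps its last pose, push and grip.
It fails at once if a bystander (stain bottle) is shifted by more than 40 mm or tipped over (distance of stain_bottle from where it was at the start of the episode above 0.04 m or angle between stain_bottle's own z axis and vertical above 0.6 rad).
It fails at once if a bystander (coverslip carton) is shifted by more than 40 mm or tipped over (distance of coverslip_carton from where it was at the start of the episode above 0.04 m or angle between coverslip_carton's own z axis and vertical above 0.6 rad).
It fails at once if a bystander (forceps) is shifted by more than 40 mm or tipped over (distance of forceps from where it was at the start of the episode above 0.04 m or angle between forceps's own z axis and vertical above 0.6 rad).
It fails at once if a bystander (oil bottle) is shifted by more than 40 mm or tipped over (distance of oil_bottle from where it was at the start of the episode above 0.04 m or angle between oil_bottle's own z axis and vertical above 0.6 rad).
It fails at once if a bystander (stain jar) is shifted by more than 40 mm or tipped over (distance of stain_jar from where it was at the start of the episode above 0.04 m or angle between stain_jar's own z axis and vertical above 0.6 rad).
It also fails if it takes over 61 s, if anything falls off the work surface, if the arm or the gripper's body presses on something with over 40 N, if the wrist force passes 120 N, or if a joint passes its speed limit or range.

## Working session

There is one attempt and no reset: what is moved stays moved. The work goes in short steps, Python scripts to look and compute and a shell command to move; the robot and the scene stay as the last step left them, time stands still between calls to the robot, and variables do not carry over. Pictures are saved under pics/ and viewed, at most 10 in all, crops included, and the job is handed in when it is done.

```bash
mkdir -p pics; ls
python3 - <<'E'
from station import arm
import cv2,numpy as np
s=arm.get_state();print(s['t'],s['eef_pos'],s['ee_rot'],s['width'],arm.hold_point_z)
for n in('scene','top'):
    p,d=arm.grab_frame(n);cv2.imwrite(f'pics/{n}0.png',p[:,:,::-1]);np.save(f'{n}0.npy',d)
    c=arm.get_calibration(n);print(n,c['mtx'],-c['R'].T@c['t'],c['R'])
    for th in('carrier','slide_box','lid'):
        print(th,[(round(r['score'],2),r['extent']) for r in arm.recognise(th,n)])
E
```

```text
pics
0.0 [ 0.249389   -0.62665028  0.19383633] [ 3.13993807e+00 -1.34147332e-04 -2.76290729e+00] 0.08759946322144589 0.0188
scene [[393.02080341   0.         274.64495697]
 [  0.         393.02080341 209.04995043]
 [  0.           0.           1.        ]] [ 0.96543824 -0.45060021  0.85320141] [[ 0.76316176  0.64614466  0.00901134]
 [ 0.51616984 -0.60114005 -0.61008142]
 [-0.38878377  0.47024219 -0.79228748]]
carrier [(0.98, [204.8, 261.0, 25.7, 27.9]), (0.93, [178.3, 287.1, 27.9, 37.8]), (0.64, [210.0, 322.9, 30.2, 38.0]), (0.55, [134.6, 293.6, 21.2, 44.7])]
slide_box [(0.78, [241.8, 151.8, 100.0, 88.6])]
lid [(0.91, [242.6, 148.4, 94.1, 75.8])]
top [[458.22236168   0.         278.61578977]
 [  0.         458.22236168 210.6792949 ]
 [  0.           0.           1.        ]] [ 0.44025704 -0.00289551  1.2201102 ] [[-0.02267965 -0.99952504  0.02086459]
 [-0.9918704   0.01988226 -0.12568934]
 [ 0.12521481 -0.02354556 -0.99185022]]
carrier [(0.96, [370.2, 147.8, 25.9, 26.2]), (0.93, [399.6, 208.8, 25.5, 22.7]), (0.67, [335.6, 193.7, 25.2, 23.4]), (0.59, [364.9, 194.9, 28.2, 12.5])]
slide_box [(0.9, [171.8, 179.7, 104.9, 95.1])]
lid [(0.66, [188.7, 179.5, 87.4, 98.0])]
```

View pics/scene0.png

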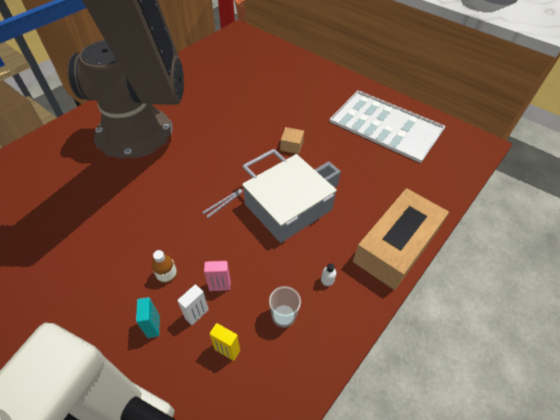

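View pics/top0.png

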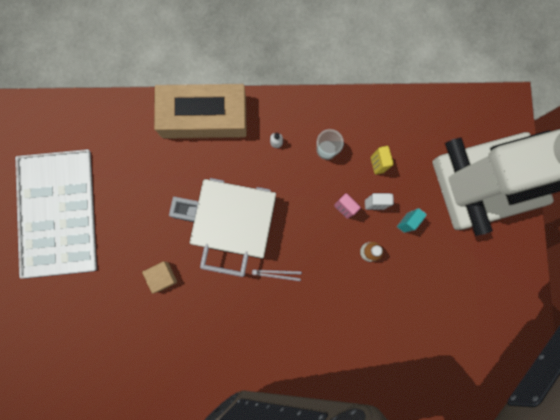

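The scene view shows the white carrier at (193,305), with pink (217,276), yellow (225,342) and teal (148,318) look-alikes around it and the box at (290,195). The top view has the carrier at (379,202), the pocket hole at (186,209) and the bar at (224,270).

```bash
cat > h.py <<'E'
from station import arm
import cv2,numpy as np
def cloud(n,d):
    c=arm.get_calibration(n);K=c['mtx']
    v,u=np.mgrid[:420,:560]
    P=np.stack([(u-K[0,2])/K[0,0]*d,(v-K[1,2])/K[1,1]*d,d],-1)
    return (P-c['t'])@c['R']
def proj(n,X):
    c=arm.get_calibration(n);p=(np.atleast_2d(X)@c['R'].T+c['t'])@c['mtx'].T
    return p[:,:2]/p[:,2:]
def rect(P):
    (c,s,a)=cv2.minAreaRect((P[:,:2]*1000).astype(np.float32));return np.round(c,1),np.round(s,1),round(a,1)
E
python3 - <<'E'
from h import *
for n in('scene','top'):
    p=cv2.imread(f'pics/{n}0.png');d=np.load(f'{n}0.npy');X=cloud(n,d)
    hsv=cv2.cvtColor(p,cv2.COLOR_BGR2HSV)
    print(n,'table z',np.median(X[(hsv[...,2]>60)&(hsv[...,1]>200)&(d>0)],0))
    x0,y0,w,h=(175,280,40,50) if n=='scene' else (358,188,40,26)
    m=np.zeros((420,560),bool);m[y0:y0+h,x0:x0+w]=1
    w_=m&(hsv[...,1]<70)&(d>0)
    t=w_&(X[...,2]>.088)&(X[...,2]<.102)
    print('carrier top n',t.sum(),rect(X[t]),X[t].mean(0)); print('all',rect(X[w_&(X[...,2]>.01)]))
    x0,y0,w,h=(230,130,125,120) if n=='scene' else (160,165,130,120)
    m=np.zeros((420,560),bool);m[y0:y0+h,x0:x0+w]=1
    l=m&(hsv[...,1]<90)&(hsv[...,2]>150)&(X[...,2]>.074)&(X[...,2]<.095)
    k=cv2.morphologyEx(l.astype(np.uint8),cv2.MORPH_OPEN,np.ones((7,7)))>0
    print('lid',rect(X[k]),X[k].mean(0),np.median(X[k][:,2]))
    q=m&(X[...,2]>.05)&(X[...,2]<.065)
    k2=cv2.morphologyEx(q.astype(np.uint8),cv2.MORPH_OPEN,np.ones((2,2)))
    nn,lab,st,ce=cv2.connectedComponentsWithStats(k2)
    for i in range(1,nn):
        if st[i,4]>25: print('z58',st[i],rect(X[lab==i]),X[lab==i].mean(0))
    x0,y0,w,h=(165,235,110,110) if n=='scene' else (320,130,120,140)
    cv2.imwrite(f'pics/{n}c.png',cv2.resize(p[y0:y0+h,x0:x0+w],None,fx=5,fy=4.2,interpolation=cv2.INTER_CUBIC))
E
```

```text
scene table z [ 0.57732733 -0.30819643  0.07324647]
carrier top n 299 (array([ 606.9, -290.1]), array([49.5, 26.4]), 89.8) [ 0.60817654 -0.29017879  0.09471628]
all (array([ 607.9, -268.6]), array([92.7, 28.3]), 89.8)
lid (array([568.7,  84.4]), array([185.2, 173.6]), 77.8) [0.57256358 0.08071582 0.08317507] 0.08318088515925587
z58 [316 163  25  19 176] (array([756.8, -97.9]), array([ 66.5, 816.9]), 26.0) [0.60745789 0.2160014  0.06299282]
z58 [245 192  91  42 281] (array([ 807.9, -127.7]), array([249.9, 673.8]), 46.4) [0.60941969 0.03345812 0.05518337]
top table z [ 0.21293616 -0.60671207 -0.00078721]
carrier top n 215 (array([ 607.1, -289. ]), array([50.5, 25.8]), 87.4) [ 0.60711011 -0.28919028  0.09442047]
all (array([ 606.7, -288.7]), array([51. , 26.7]), 87.6)
lid (array([570.4,  85.3]), array([184.4, 168.9]), 77.5) [0.56858158 0.08535073 0.08249148] 0.08249814494750049
z58 [170 198  29  23 263] (array([541.5, 112.2]), array([299.7,  64.8]), 60.9) [0.59585755 0.21442843 0.06257999]
```

```bash
python3 -m crank '[[[-1,0.4,0,-1],[-3,1.2,0,-3],[-5,2,0,-4.5],[-7,2.8,0,-6],[-9,3.6,0,-7.5],[-11,4.4,0,-9],[-13,5.2,0,-10.5],[-15,6,0,-12],[-17,6.7,0,-13.4],[-18.3,7.25,0,-13.4],[-18.3,7.25,0,-13.4],[-18.3,7.25,0,-13.4]]]' 0.5 10
python3 - <<'E'
from h import *
for n in('scene','top'):
    p,d=arm.grab_frame(n);cv2.imwrite(f'pics/{n}1.png',p[:,:,::-1]);np.save(f'{n}1.npy',d)
im=np.hstack([cv2.imread('pics/scene1.png')[:,60:360],cv2.imread('pics/top1.png')[:,150:500]]);cv2.imwrite('pics/v1.png',im)
E
```

```text
t: 1.9
eef_pos: [0.6073, -0.2896, 0.1946]
ee_rot: [3.141, -0.0, -1.593]
force: [0.6, -0.2, 0.2]
width: 0.0438
gripper_force: 0.0
```

View pics/v1.png

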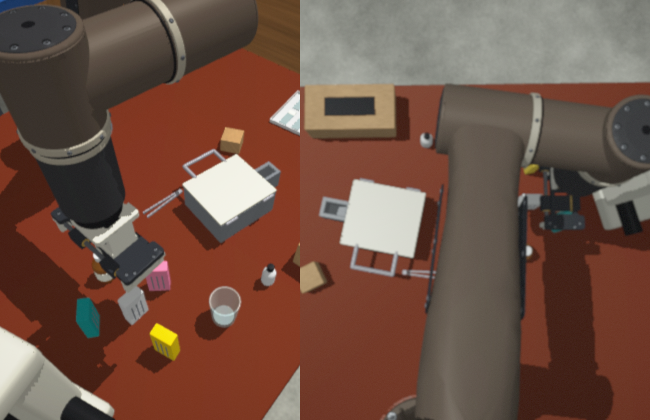

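The gripper is centred over the white carrier (scene about (193,300)), and both neighbours are clear.

```bash
python3 -m crank '[[[0,0,1,0],[0,0,2,0],[0,0,3,0],[0,0,4,0],[0,0,5,0],[0,0,5.45,0],[0,0,5.45,0]]]' 0.5 10
python3 -m crank '[[[0,0,0,0],[0,0,0,0],[0,0,0,0],[0,0,0,0],[0,0,0,0]]]' 1 15
python3 -m crank '[[[0,0,-1,0],[0,0,-2,0],[0,0,-3,0],[0,0,-4,0],[0,0,-4,0]]]'
```

```text
t: 2.88
eef_pos: [0.6069, -0.2901, 0.0582]
ee_rot: [3.14, 0.0, -1.594]
force: [0.6, 0.5, -0.2]
width: 0.0437
gripper_force: 0.0
t: 3.5
eef_pos: [0.6082, -0.2897, 0.0595]
ee_rot: [-3.14, -0.001, -1.593]
force: [-0.9, 1.1, 4.6]
width: 0.0256
gripper_force: 15.0
t: 4.12
eef_pos: [0.6087, -0.2898, 0.1604]
ee_rot: [-3.138, -0.001, -1.593]
force: [1.0, 0.2, -1.6]
width: 0.0259
gripper_force: 15.0
```

Run:
```python
from h import *
c0=np.array([.5715,.0846]);a=np.radians(-12.4);ex=np.array([np.cos(a),np.sin(a)]);ey=np.array([-np.sin(a),np.cos(a)])
out=[]
for n in('scene','top'):
    d=np.load(f'{n}0.npy');X=cloud(n,d);b=(X[...,:2]-c0);bx=b@ex*1000;by=b@ey*1000;z=X[...,2]*1000
    m=(d>0)&(abs(bx)<45)&(by>94)&(by<175)&(z>45)&(z<70)
    q=lambda v:np.round(np.percentile(v,[1,5,50,95,99]),1)
    print(n,m.sum(),'bx',q(bx[m]),'by',q(by[m]),'z',q(z[m]), rect(X[m]))
    lm=(d>0)&(abs(bx)<100)&(abs(by)<100)&(z>78)&(z<92)
    print('lid bx',q(bx[lm]),'by',q(by[lm]))
    p=cv2.imread(f'pics/{n}0.png')
    def poly(pts,zz,col):
        W=np.array([list(c0+ex*x/1000+ey*y/1000)+[zz] for x,y in pts]);
        uv=proj(n,W);return uv
    bb=poly([(0,126.5)],.058,0)[0];x0,y0=int(bb[0])-32,int(bb[1])-32
    s=6;cr=cv2.resize(p[y0:y0+65,x0:x0+65],None,fx=s,fy=s,interpolation=cv2.INTER_CUBIC)
    def dr(pts,zz,col):
        uv=(poly(pts,zz,col)-[x0,y0]+.5)*s;cv2.polylines(cr,[np.int32(uv)],True,col,1)
    R=lambda cx,cy,w,h:[(cx-w/2,cy-h/2),(cx+w/2,cy-h/2),(cx+w/2,cy+h/2),(cx-w/2,cy+h/2)]
    dr(R(0,126.5,49,73),.058,(0,255,0));dr(R(0,126.5,29,53),.058,(0,0,255));dr(R(-2,0,164,184),.082,(255,0,0))
    out.append(cr)
cv2.imwrite('pics/pk.png',np.hstack(out))
```

```text
scene 218 bx [-26.5 -24.3  -1.6  22.9  23.3] by [108.4 113.9 144.3 160.7 163.5] z [45.7 46.6 56.8 60.6 62. ] (array([599.1, 217.8]), array([57.7, 50.8]), 75.2)
lid bx [-85.2 -76.8   3.2  75.7  82. ] by [-91.3 -85.4  -6.3  80.9  89.1]
top 295 bx [-25.5 -24.7  -0.9  22.3  23.3] by [ 97.   98.3 135.9 161.3 163.1] z [45.7 50.7 56.7 60.8 61.9] (array([598.6, 212. ]), array([67.3, 49.2]), 78.1)
lid bx [-84.6 -78.1  -3.8  72.4  80. ] by [-89.7 -82.3   0.1  82.5  89.9]
```

View pics/pk.png

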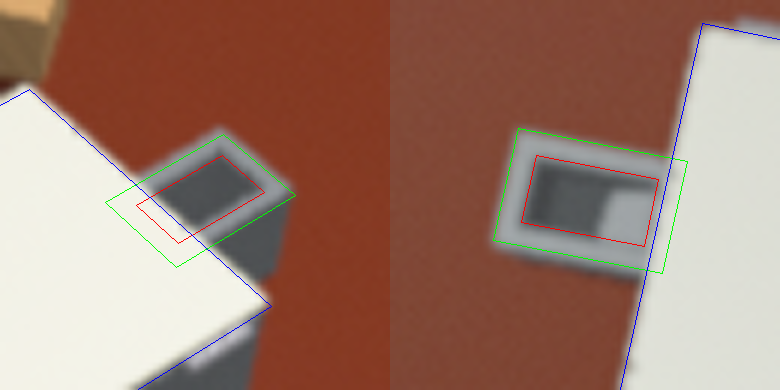

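Both crops show the predicted pocket outline within about 1 mm: hole at (200,190) in scene and (595,200) in top. The true one sits slightly towards -x.

```bash
python3 -m crank '[[[-1,0,-1,0],[-3,0.1,-1.6,0.3],[-5,0.2,-1.6,0.6],[-7,0.3,-1.6,0.9],[-9,0.4,-1.6,1.2],[-11,0.5,-1.6,1.4],[-13,0.6,-1.6,1.6],[-15,0.7,-1.6,1.8],[-17,0.8,-1.6,2],[-18.8,0.85,-1.6,2.2],[-19.9,0.9,-1.6,2.22],[-19.9,0.9,-1.6,2.22]]]' 
python3 -m crank '[[[0,0,0,0],[0,0,0,0]]]'
python3 - <<'E'
from h import *
s=arm.get_state();print(s['t'],s['eef_pos'],s['ee_rot'])
for n in('scene','top'):
    p,d=arm.grab_frame(n);cv2.imwrite(f'pics/{n}2.png',p[:,:,::-1]);np.save(f'{n}2.npy',d)
    uv=proj(n,s['eef_pos'])[0];print(n,uv)
p=cv2.imread('pics/scene2.png');cv2.imwrite('pics/v2.png',cv2.resize(p[60:260,220:420],None,fx=3,fy=3,interpolation=cv2.INTER_CUBIC))
X=cloud('scene',np.load('scene2.npy'));g=np.array(s['eef_pos'])
hsv=cv2.cvtColor(p,cv2.COLOR_BGR2HSV)
m=(abs(X[...,0]-g[0])<.05)&(abs(X[...,1]-g[1])<.04)&(X[...,2]<g[2]-.004)&(X[...,2]>g[2]-.07)
print(m.sum(),X[m].min(0),X[m].max(0))
E
```

```text
t: 5.62
eef_pos: [0.5955, 0.2101, 0.1967]
ee_rot: [3.14, -0.001, -1.785]
force: [-0.2, -0.5, -1.9]
width: 0.0255
gripper_force: 15.0
t: 5.88
eef_pos: [0.5963, 0.2074, 0.1982]
ee_rot: [3.141, -0.0, -1.788]
force: [-0.1, -0.1, -1.0]
width: 0.0258
gripper_force: 15.0
5.875 [0.59627871 0.2073577  0.19817606] [ 3.14115895e+00 -3.71044339e-04 -1.78812511e+00]
scene [330.25024124 133.64981954]
top [173.87971772 200.8183208 ]
313 [0.57766747 0.17880437 0.13983308] [0.61426236 0.22841583 0.19415142]
```

View pics/v2.png

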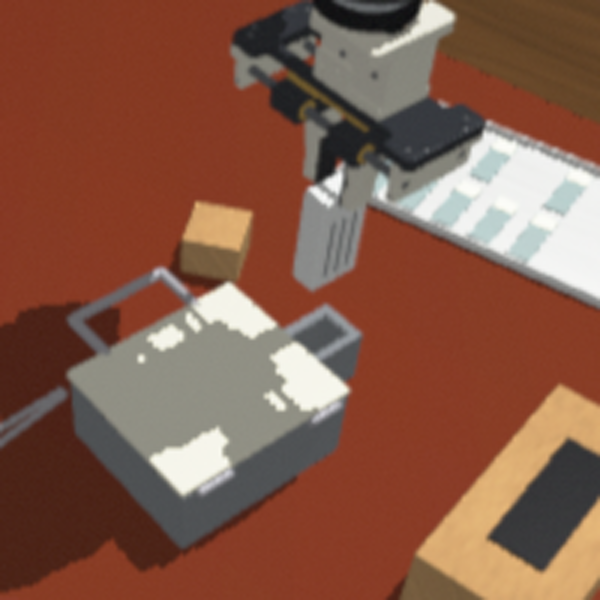

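The carrier is held upright over the pocket (crop (330,235), pocket (325,330)). I'll measure its face positions against the pocket, then lower it.

```bash
cat > fit.py <<'E'
from h import *
import sys
def run(f,z0,z1):
    c0=np.array([.5700,.0849]);a=np.radians(-12.4);ex=np.array([np.cos(a),np.sin(a)]);ey=np.array([-np.sin(a),np.cos(a)])
    X=cloud('scene',np.load(f));b=X[...,:2]-c0;bx=b@ex*1000;by=b@ey*1000;z=X[...,2]*1000
    m=(abs(bx)<30)&(abs(by-126.5)<40)&(z>z0)&(z<z1)
    x,y,zz=bx[m],by[m],z[m]
    f1=abs(x-np.percentile(x,85))<4; A=np.c_[y[f1]-126.5,zz[f1]-np.mean(zz[f1]),np.ones(f1.sum())]
    k=np.linalg.lstsq(A,x[f1],rcond=None)[0];print('+x face',f1.sum(),'centre x',round(k[2]-13,2),'yaw deg',np.degrees(-k[0]).round(2),'tilt',np.degrees(k[1]).round(2),'y range of face',np.percentile(y[f1],[2,98]).round(1))
    f2=abs(y-np.percentile(y,4))<4;print('-y face n',f2.sum(),np.median(y[f2]).round(1),'y all',np.percentile(y,[1,50,99]).round(1),'zmin',zz.min().round(1),'zmax',zz.max().round(1))
if __name__=='__main__': run(sys.argv[1],float(sys.argv[2]),float(sys.argv[3]))
E
python3 fit.py scene2.npy 142 175
```

```text
+x face 123 centre x -1.72 yaw deg -0.67 tilt 1.06 y range of face [ 99.2 146. ]
-y face n 73 100.4 y all [ 98.5 109.7 146.2] zmin 142.2 zmax 174.7
```

```bash
python3 -m crank '[[[0,0,0.8,0],[-0.07,-0.04,1.6,0],[-0.07,-0.04,2.4,0],[-0.07,-0.04,2.8,0],[-0.07,-0.04,2.8,0],[-0.07,-0.04,2.8,0]]]'
python3 - <<'E'
from h import *
import fit
p,d=arm.grab_frame('scene');cv2.imwrite('pics/scene3.png',p[:,:,::-1]);np.save('scene3.npy',d)
print(arm.get_state()['eef_pos'])
fit.run('scene3.npy',70,103)
cv2.imwrite('pics/v3.png',cv2.resize(p[110:210,280:380,::-1],None,fx=6,fy=6,interpolation=cv2.INTER_CUBIC))
E
```

```text
t: 6.72
eef_pos: [0.5983, 0.2099, 0.1294]
ee_rot: [-3.141, 0.001, -1.787]
force: [0.4, 0.0, -0.2]
width: 0.0256
gripper_force: 15.0
[0.59834055 0.21005105 0.12953757]
+x face 107 centre x -0.44 yaw deg -0.27 tilt 0.89 y range of face [ 89.5 150.6]
-y face n 23 89.3 y all [ 87.7 108.6 150.7] zmin 70.4 zmax 102.9
```

View pics/v3.png

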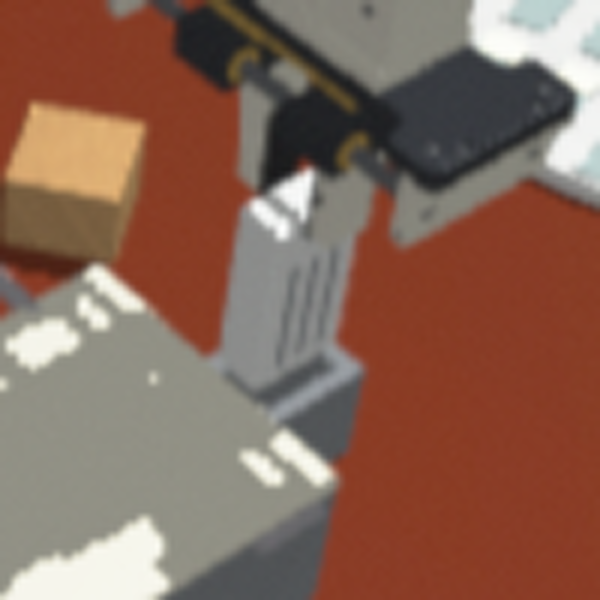

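The carrier's foot (265,385 in the crop) is about 10 mm above the pocket mouth and lined up with it. I'll lower it gently and watch the force.

```bash
python3 -m crank '[[[0,0,0.2,0],[0,0,0.4,0],[0,0,0.6,0],[0,0,0.7,0],[0,0,0.7,0]]]'
python3 -c "
from station import arm
s=arm.get_state();print(s['eef_pos'],s['force'],s['moment'])"
```

```text
t: 7.4
eef_pos: [0.5976, 0.2098, 0.1107]
ee_rot: [3.141, -0.0, -1.787]
force: [-0.2, 0.2, -0.6]
width: 0.0255
gripper_force: 15.0
[0.59763665 0.20976788 0.11069519] [-0.17484426  0.21117355 -0.58970897] [0.03837335 0.07312228 0.02510188]
```

```bash
python3 -m crank '[[[0,0,0.3,0],[0,0,0.6,0],[0,0,0.9,0],[0,0,1.1,0],[0,0,1.1,0]]]'
python3 -m crank '[[[0,0,0.2,0],[0,0,0.4,0],[0,0,0.55,0],[0,0,0.65,0],[0,0,0.65,0]]]'
```

```text
t: 8.02
eef_pos: [0.5975, 0.2096, 0.0829]
ee_rot: [3.141, -0.001, -1.787]
force: [0.2, -0.9, -1.0]
width: 0.0256
gripper_force: 15.0
t: 8.65
eef_pos: [0.598, 0.2099, 0.0675]
ee_rot: [-3.141, 0.0, -1.787]
force: [-0.2, 0.1, 1.5]
width: 0.0258
gripper_force: 15.0
```

```bash
python3 -m crank '[[[0,0,0.06,0],[0,0,0.1,0],[0,0,0.1,0]]]'
python3 -m crank '[[[0,0,0,0],[0,0,0,0],[0,0,0,0],[0,0,0,0]]]' 0.5
python3 -m crank '[[[0,0,-1,0],[0,0,-2,0],[0,0,-3,0],[0,0,-4,0],[0,0,-5,0],[0,0,-5,0]]]'
python3 - <<'E'
from h import *
import fit
p,d=arm.grab_frame('scene');np.save('scene4.npy',d);cv2.imwrite('pics/scene4.png',p[:,:,::-1])
print(arm.get_state()['eef_pos'])
fit.run('scene4.npy',84,115)
# lid bar leg points
c0=np.array([.5700,.0849]);a=np.radians(-12.4);ex=np.array([np.cos(a),np.sin(a)]);ey=np.array([-np.sin(a),np.cos(a)])
for n,f in(('scene','scene0'),('top','top0')):
    X=cloud(n,np.load(f+'.npy'));b=X[...,:2]-c0;bx=b@ex*1000;by=b@ey*1000;z=X[...,2]*1000
    m=(z>65)&(z<95)&(bx<-90)&(bx>-150)&(abs(by)<75)
    for lo,hi in((-125,-112),(-112,-100)):
        k=m&(bx>lo)&(bx<hi);print(n,lo,'R leg',by[k&(by<0)].mean(),'L leg',by[k&(by>0)].mean())
    k=m&(abs(by)<35);print('cross',bx[k].mean(),z[k].mean(),k.sum())
E
```

```text
t: 9.02
eef_pos: [0.5989, 0.2099, 0.0673]
ee_rot: [-3.139, 0.001, -1.786]
force: [-3.7, -2.0, 14.2]
width: 0.0256
gripper_force: 15.1
t: 9.52
eef_pos: [0.5976, 0.2098, 0.0644]
ee_rot: [3.141, -0.0, -1.787]
force: [-0.6, 0.4, 0.8]
width: 0.0435
gripper_force: 0.0
t: 10.28
eef_pos: [0.5989, 0.2104, 0.192]
ee_rot: [-3.139, 0.003, -1.787]
force: [-0.6, 0.3, 0.1]
width: 0.044
gripper_force: 0.0
[0.59805886 0.21012214 0.19046147]
+x face 89 centre x -1.26 yaw deg -0.79 tilt -3.8 y range of face [102.2 149.6]
-y face n 45 103.2 y all [ 88.  122.2 151.3] zmin 84.1 zmax 106.5
scene -125 R leg -52.10727221199107 L leg 46.861562966250965
scene -112 R leg -51.90183253697919 L leg 47.7373599618327
cross -131.6691634452787 82.7800611721645 86
top -125 R leg -50.34329227821501 L leg 49.13496025132795
top -112 R leg -50.30881990507988 L leg 49.867056686151365
cross -132.90861414281216 83.10115417229947 117
```

Carrier is home. The gripper's wide side lies along its closing line, so gripping the crossbar with the tool vertical would hit the lid at 45°. I'll grip the right leg of the handle instead, with the tool turned 90°.

```bash
python3 -m crank '[[[0.5,0.3,0,-1],[1.3,0.8,0,-3],[2.1,1.3,0,-5],[2.9,1.8,0,-7],[3.7,2.4,0,-9],[4.5,2.9,0,-11],[5.3,3.4,0,-13],[6.1,3.9,0,-15],[6.7,4.3,0,-17],[7.16,4.62,0,-18],[7.16,4.62,0,-18],[7.16,4.62,0,-18]]]' 0.6
python3 -m crank '[[[0,0,0.8,0],[0,0,1.6,0],[0,0,2.4,0],[0,0,3,0],[0,0,3,0]]]'
python3 - <<'E'
from h import *
s=arm.get_state();print(s['eef_pos'],s['q'])
p,d=arm.grab_frame('scene');np.save('scene5.npy',d)
b=p[:,:,::-1].copy()
cv2.imwrite('pics/v5.png',cv2.resize(b[90:250,200:360],None,fx=3.7,fy=3.7,interpolation=cv2.INTER_CUBIC))
print((proj('scene',s['eef_pos'])[0]-[200,90])*3.7)
E
```

```text
t: 11.82
eef_pos: [0.4467, 0.06, 0.1894]
ee_rot: [3.141, 0.0, -0.218]
force: [1.1, 0.4, 0.3]
width: 0.0351
gripper_force: 0.0
t: 12.45
eef_pos: [0.446, 0.0597, 0.1135]
ee_rot: [3.14, 0.002, -0.217]
force: [-0.6, 0.3, 0.2]
width: 0.0351
gripper_force: 0.0
[0.44604092 0.05968952 0.11354417] [ 5.73189794e-01  5.95659379e-02 -5.77919742e-01 -1.66850586e-04
 -9.36282674e-01  7.80250431e-01]
[172.44947271 265.62711064]
```

View pics/v5.png

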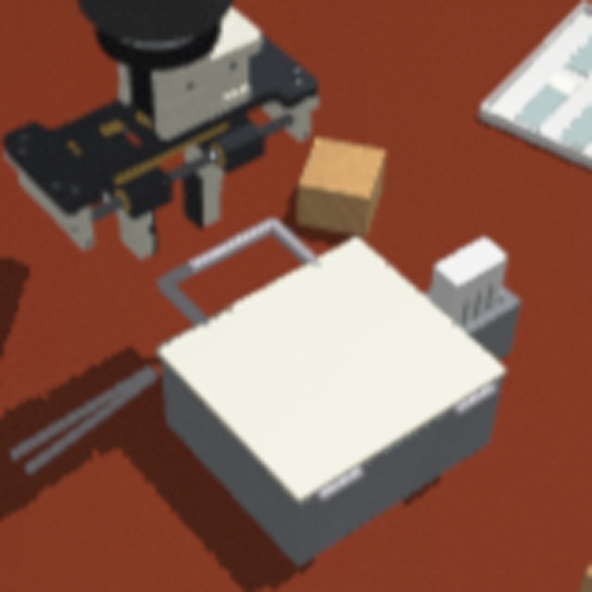

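The carrier stub shows home at (470,280). The fingertips at (140,250) and (205,222) look higher than the TCP projects, so I'll check with depth.

Run:
```python
from h import *
d=np.load('scene5.npy');X=cloud('scene',d)
for u,v in((140,235),(140,245),(140,250),(205,205),(205,215),(205,220),(200,222)):
    c,r=round(200+u/3.7),round(90+v/3.7);print((u,v),X[r,c].round(4))
print(((proj('scene',[[.4570,.0793,.1135],[.4570,.0793,.1323],[.436,.04,.1135],[.436,.04,.1323]])-[200,90])*3.7).round())
```

```text
(140, 235) [0.4493 0.0287 0.1669]
(140, 245) [0.4496 0.0277 0.1609]
(140, 250) [0.4492 0.0276 0.1538]
(205, 205) [0.4602 0.0792 0.1678]
(205, 215) [0.4615 0.0774 0.1596]
(205, 220) [0.4616 0.0772 0.1563]
(200, 222) [0.46   0.075  0.1535]
[[203. 258.]
 [202. 239.]
 [143. 274.]
 [141. 255.]]
```

```bash
python3 - <<'E'
from h import *
def tip(f,tcp,g=.06):
    X=cloud('scene',np.load(f));d=X-np.array(tcp)
    r=np.hypot(d[...,0],d[...,1]);m=(r<g)&(d[...,2]>-.012)&(d[...,2]<.1)
    P=d[m]*1000;P=P[np.argsort(P[:,2])];print(f,len(P),P[:14].round(0).tolist(),P[30:300:30].round(0).tolist())
tip('scene5.npy',[.446,.0597,.1135])
tip('scene1.npy',[.6073,-.2896,.1946])
tip('scene4.npy',[.598,.2101,.1905])
E
python3 -m crank '[[[0,0,0,0]]]'
python3 - <<'E'
from h import *
s=arm.get_state();print(s['eef_pos']);p,d=arm.grab_frame('scene');np.save('scene6.npy',d)
X=cloud('scene',d);dd=X-s['eef_pos'];m=(np.hypot(dd[...,0],dd[...,1])<.05)&(dd[...,2]>-.012)&(dd[...,2]<.1);print(np.sort(dd[m][:,2])[:20].round(3))
v,u=np.nonzero(m);print(u.min(),u.max(),v.min(),v.max())
E
```

```text
scene5.npy 255 [[13.0, 16.0, 32.0], [6.0, -21.0, 33.0], [10.0, 16.0, 34.0], [2.0, 17.0, 34.0], [13.0, 17.0, 35.0], [4.0, -19.0, 35.0], [4.0, -29.0, 35.0], [7.0, 15.0, 35.0], [6.0, -24.0, 36.0], [3.0, -32.0, 37.0], [16.0, 20.0, 38.0], [2.0, 17.0, 38.0], [-0.0, 16.0, 38.0], [11.0, 15.0, 38.0]] [[10.0, 16.0, 41.0], [-1.0, 17.0, 47.0], [-16.0, -32.0, 52.0], [2.0, -37.0, 57.0], [-4.0, -36.0, 63.0], [7.0, 17.0, 69.0], [-9.0, -37.0, 73.0], [-3.0, 22.0, 86.0]]
scene1.npy 25 [[-23.0, -6.0, 48.0], [-22.0, -8.0, 48.0], [-23.0, -9.0, 49.0], [-24.0, -8.0, 49.0], [-29.0, -9.0, 53.0], [-22.0, -10.0, 55.0], [-25.0, -10.0, 55.0], [-22.0, -8.0, 55.0], [-30.0, -10.0, 57.0], [-22.0, -10.0, 58.0], [-36.0, -11.0, 58.0], [-27.0, -9.0, 59.0], [-23.0, -10.0, 61.0], [-29.0, -11.0, 62.0]] []
scene4.npy 358 [[-22.0, 3.0, 33.0], [-23.0, -5.0, 34.0], [-20.0, 12.0, 34.0], [-27.0, -4.0, 35.0], [-23.0, -1.0, 35.0], [23.0, -15.0, 35.0], [-21.0, 4.0, 36.0], [-22.0, 2.0, 36.0], [-24.0, -4.0, 36.0], [-30.0, -4.0, 36.0], [36.0, -10.0, 37.0], [36.0, -6.0, 37.0], [-20.0, 7.0, 37.0], [33.0, -19.0, 38.0]] [[39.0, 1.0, 41.0], [35.0, -18.0, 44.0], [-26.0, -3.0, 49.0], [33.0, -19.0, 53.0], [-40.0, -2.0, 57.0], [-22.0, 5.0, 62.0], [-23.0, -7.0, 66.0], [-34.0, -4.0, 70.0], [38.0, -19.0, 74.0]]
t: 12.62
eef_pos: [0.4471, 0.0602, 0.1153]
ee_rot: [-3.141, -0.001, -0.217]
force: [-0.4, 0.9, 0.4]
width: 0.0349
gripper_force: 0.0
[0.44710589 0.06015329 0.11530784]
[0.032 0.032 0.032 0.034 0.034 0.035 0.035 0.035 0.035 0.035 0.037 0.037
 0.037 0.037 0.038 0.038 0.038 0.038 0.038 0.038]
232 260 130 159
```

Visible finger meshes end about 30 mm above the reported TCP, so I'll test it: descend, close and read the width (10 mm means the leg is held).

```bash
python3 -m crank '[[[0,0,0.5,0],[0,0,1,0],[0,0,1.5,0],[0,0,1.85,0],[0,0,1.85,0]]]'
python3 -m crank '[[[0,0,0,0],[0,0,0,0],[0,0,0,0],[0,0,0,0],[0,0,0,0],[0,0,0,0]]]' 1 20
```

```text
t: 13.3
eef_pos: [0.446, 0.0595, 0.0676]
ee_rot: [3.14, 0.001, -0.216]
force: [-0.2, 0.2, -0.3]
width: 0.0352
gripper_force: 0.0
t: 14.05
eef_pos: [0.4465, 0.0598, 0.0685]
ee_rot: [-3.142, -0.0, -0.216]
force: [0.2, 0.3, 0.6]
width: 0.0005
gripper_force: 0.0
```

Run:
```python
from h import *
s=arm.get_state();print(s['eef_pos'],s['width'])
p,d=arm.grab_frame('scene');np.save('scene7.npy',d)
X=cloud('scene',d);dd=X-s['eef_pos'];m=(np.hypot(dd[...,0],dd[...,1])<.04)&(dd[...,2]>.02)&(dd[...,2]<.1);P=dd[m]*1000;print(P[np.argsort(P[:,2])][:24].round(0).tolist())
b=p[:,:,::-1].copy()
cv2.imwrite('pics/v7.png',cv2.resize(b[90:210,200:320],None,fx=5,fy=5,interpolation=cv2.INTER_CUBIC))
print((proj('scene',s['eef_pos'])[0]-[200,90])*5)
```

```text
[0.44651394 0.05978787 0.06853351] 0.0005042501657803518
[[5.0, -14.0, 33.0], [9.0, -2.0, 34.0], [8.0, -5.0, 35.0], [8.0, -1.0, 35.0], [6.0, -18.0, 36.0], [-12.0, -14.0, 36.0], [8.0, -12.0, 36.0], [12.0, 6.0, 36.0], [2.0, -17.0, 37.0], [-2.0, -17.0, 37.0], [8.0, -4.0, 38.0], [10.0, 1.0, 39.0], [13.0, 9.0, 39.0], [9.0, -9.0, 39.0], [8.0, -0.0, 39.0], [-5.0, -17.0, 39.0], [12.0, 3.0, 39.0], [6.0, -17.0, 39.0], [12.0, 7.0, 40.0], [8.0, -16.0, 40.0], [8.0, -12.0, 41.0], [11.0, 4.0, 41.0], [8.0, -4.0, 42.0], [11.0, 8.0, 42.0]]
[237.75763445 417.93383838]
```

View pics/v7.png

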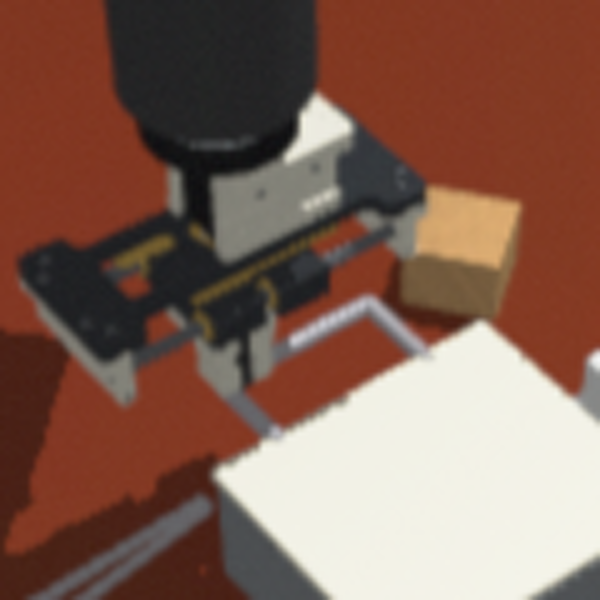

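Fingers shut at (235,380), just above the leg at (255,415): the real tips are about 32 mm above the reported TCP. I'll check the body's clearance from the same depth image.

Run:
```python
from h import *
X=cloud('scene',np.load('scene7.npy'));a=-.216
d=(X-np.array([.4465,.0598,.0685]))*1000
tx=d[...,0]*np.cos(a)+d[...,1]*np.sin(a);ty=d[...,0]*np.sin(a)-d[...,1]*np.cos(a);z=d[...,2]
for lo,hi in((-110,-60),(-60,-30),(-30,0),(0,30),(30,60),(60,110)):
    m=(ty>lo)&(ty<hi)&(abs(tx)<60)&(z>25)&(z<160)
    P=np.c_[tx[m],ty[m],z[m]]; P=P[np.argsort(P[:,2])]
    print(lo,hi,m.sum(),'zmin',P[[2,5,10,20]].round(0).tolist(),'tx max by z:',[(k,np.round(tx[m&(z>k)&(z<k+10)].max(initial=-99))) for k in range(30,110,10)])
```

```text
-110 -60 302 zmin [[38.0, -85.0, 99.0], [4.0, -80.0, 101.0], [29.0, -80.0, 102.0], [8.0, -80.0, 107.0]] tx max by z: [(30, np.float64(-99.0)), (40, np.float64(-99.0)), (50, np.float64(-99.0)), (60, np.float64(-99.0)), (70, np.float64(-99.0)), (80, np.float64(-99.0)), (90, np.float64(38.0)), (100, np.float64(40.0))]
-60 -30 134 zmin [[29.0, -41.0, 110.0], [32.0, -55.0, 111.0], [40.0, -31.0, 114.0], [33.0, -42.0, 116.0]] tx max by z: [(30, np.float64(-99.0)), (40, np.float64(-99.0)), (50, np.float64(-99.0)), (60, np.float64(-99.0)), (70, np.float64(-99.0)), (80, np.float64(-99.0)), (90, np.float64(-99.0)), (100, np.float64(39.0))]
-30 0 291 zmin [[9.0, -3.0, 39.0], [11.0, -5.0, 39.0], [10.0, -3.0, 43.0], [10.0, -1.0, 52.0]] tx max by z: [(30, np.float64(11.0)), (40, np.float64(11.0)), (50, np.float64(13.0)), (60, np.float64(13.0)), (70, np.float64(13.0)), (80, np.float64(12.0)), (90, np.float64(-99.0)), (100, np.float64(40.0))]
0 30 455 zmin [[9.0, 3.0, 35.0], [10.0, 10.0, 37.0], [-2.0, 18.0, 39.0], [6.0, 16.0, 44.0]] tx max by z: [(30, np.float64(11.0)), (40, np.float64(13.0)), (50, np.float64(14.0)), (60, np.float64(13.0)), (70, np.float64(10.0)), (80, np.float64(-99.0)), (90, np.float64(35.0)), (100, np.float64(39.0))]
30 60 278 zmin [[-4.0, 35.0, 98.0], [5.0, 35.0, 101.0], [36.0, 33.0, 104.0], [5.0, 35.0, 108.0]] tx max by z: [(30, np.float64(-99.0)), (40, np.float64(-99.0)), (50, np.float64(-99.0)), (60, np.float64(-99.0)), (70, np.float64(-99.0)), (80, np.float64(-99.0)), (90, np.float64(7.0)), (100, np.float64(39.0))]
60 110 507 zmin [[16.0, 89.0, 98.0], [-12.0, 89.0, 99.0], [-20.0, 89.0, 101.0], [4.0, 90.0, 102.0]] tx max by z: [(30, np.float64(-99.0)), (40, np.float64(-99.0)), (50, np.float64(-99.0)), (60, np.float64(-99.0)), (70, np.float64(-99.0)), (80, np.float64(-99.0)), (90, np.float64(37.0)), (100, np.float64(40.0))]
```

```bash
python3 -m crank '[[[0,0,-0.4,0],[0,0,-0.4,0],[0,0,-0.4,0],[0,0,-0.4,0],[0,0,0.2,0],[0,0,0.8,0],[0,0,1.35,0],[0,0,1.35,0],[0,0,1.35,0]]]' 0.6 20
python3 -m crank '[[[0,0,0,0],[0,0,0,0],[0,0,0,0],[0,0,0,0],[0,0,0,0],[0,0,0,0]]]' 1 20
```

```text
t: 15.22
eef_pos: [0.4468, 0.0599, 0.035]
ee_rot: [3.142, -0.0, -0.216]
force: [-0.7, -0.1, 0.6]
width: 0.0352
gripper_force: 0.0
t: 15.98
eef_pos: [0.4472, 0.0614, 0.0351]
ee_rot: [-3.139, -0.001, -0.216]
force: [-2.5, 7.4, -0.3]
width: 0.0091
gripper_force: 20.0
```

The leg is held (9 mm width, 20 N). Now I'll lift along the arc, half first.

```bash
python3 -m crank '[[[0,-0.02,-0.5,0],[0.09,-0.04,-1.02,0],[0.18,-0.04,-1.52,0],[0.31,-0.04,-2.01,0],[0.46,-0.04,-2.5,0],[0.66,-0.04,-2.97,0],[0.66,-0.04,-2.97,0],[0.66,-0.04,-2.97,0]]]'
python3 -m crank '[[[0.22,0,-0.46,0],[0.47,0,-0.91,0],[0.75,0,-1.34,0],[1.06,0,-1.74,0],[1.4,0,-2.12,0],[1.75,0,-2.49,0],[1.75,0,-2.49,0],[1.75,0,-2.49,0]]]'
python3 - <<'E'
from h import *
s=arm.get_state();print(s['eef_pos'],s['force'],s['moment'],s['width'],s['gripper_force'])
for n in('scene','top'):
    p,d=arm.grab_frame(n);np.save(n+'8.npy',d)
    if n=='scene':b=p[:,:,::-1].copy();cv2.imwrite('pics/v8.png',cv2.resize(b[50:270,180:400],None,fx=2.7,fy=2.7,interpolation=cv2.INTER_CUBIC))
    hsv=cv2.cvtColor(p,cv2.COLOR_RGB2HSV);X=cloud(n,d)
    c0=np.array([.5700,.0849]);a=np.radians(-12.4);ex=np.array([np.cos(a),np.sin(a)]);ey=np.array([-np.sin(a),np.cos(a)])
    bx=(X[...,:2]-c0)@ex*1000;by=(X[...,:2]-c0)@ey*1000;z=X[...,2]*1000
    m=(hsv[...,1]<60)&(abs(by-30)<50)&(bx>-40)&(bx<70)&(z>85)&(z<230)
    if m.sum()>30:
        k=np.polyfit(bx[m],z[m],1);print(n,m.sum(),'lid deg',np.degrees(np.arctan(-k[0])),'resid',np.std(z[m]-np.polyval(k,bx[m])))
E
```

```text
t: 16.98
eef_pos: [0.463, 0.0579, 0.1092]
ee_rot: [-3.14, -0.0, -0.217]
force: [0.6, 5.8, -2.4]
width: 0.0091
gripper_force: 20.0
t: 17.98
eef_pos: [0.5054, 0.0488, 0.1708]
ee_rot: [-3.14, 0.001, -0.217]
force: [2.2, 6.9, -4.9]
width: 0.0091
gripper_force: 22.3
[0.50542188 0.04876412 0.17084898] [ 2.2211164   6.8956175  -4.85238553] [ 2.54179654 -0.42454147 -0.02271861] 0.009081919535380631 22.329000905156136
scene 2070 lid deg 43.732807919867696 resid 2.0975567997013482
```

View pics/v8.png

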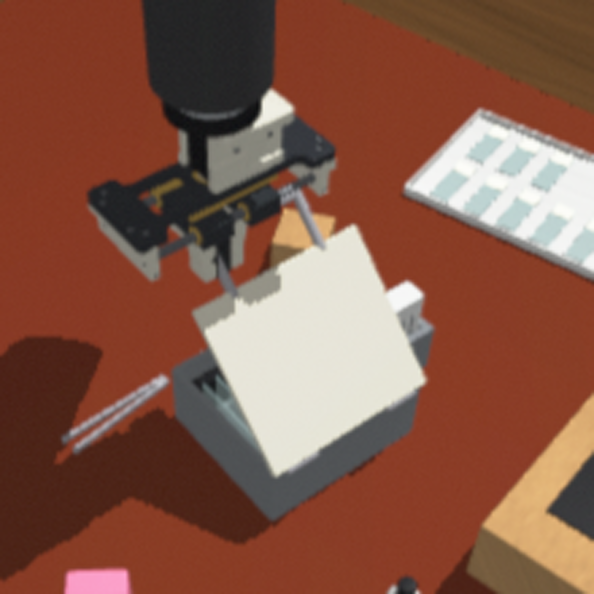

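The lid is held at about 44° with the fingers on the leg at (225,265), and the carrier stub is at (405,305). I'll let it settle, then check the carrier and lid once more.

```bash
python3 -m crank '[[[0,0,0,0],[0,0,0,0],[0,0,0,0],[0,0,0,0]]]'
python3 - <<'E'
from h import *
for n in('scene','top'):
    p,d=arm.grab_frame(n);hsv=cv2.cvtColor(p,cv2.COLOR_RGB2HSV);X=cloud(n,d)
    m=(hsv[...,1]<60)&(abs(X[...,0]-.598)<.03)&(abs(X[...,1]-.208)<.04)&(X[...,2]>.094)&(X[...,2]<.125)
    if m.sum()>20:print(n,m.sum(),np.percentile(X[m][:,2],[10,50,90]),rect(X[m]))
    c0=np.array([.5700,.0849]);a=np.radians(-12.4);ex=np.array([np.cos(a),np.sin(a)]);ey=np.array([-np.sin(a),np.cos(a)])
    bx=(X[...,:2]-c0)@ex*1000;by=(X[...,:2]-c0)@ey*1000;z=X[...,2]*1000
    m=(hsv[...,1]<60)&(abs(by-30)<50)&(bx>-40)&(bx<70)&(z>85)&(z<230)
    if m.sum()>30: print('lid',np.degrees(np.arctan(-np.polyfit(bx[m],z[m],1)[0])))
E
```

```text
t: 18.58
eef_pos: [0.5054, 0.0488, 0.1708]
ee_rot: [-3.14, 0.001, -0.217]
force: [2.7, 6.6, -4.4]
width: 0.0093
gripper_force: 22.4
scene 107 [0.0979368  0.10264336 0.10496375] (array([599.3, 215.5]), array([36.8, 26.3]), 75.5)
lid 43.725979765696934
top 189 [0.09904686 0.10186382 0.10476711] (array([597.9, 210.4]), array([49.7, 25.8]), 77.6)
```

The carrier's top is at 102–103 mm, so it is home and upright. The lid is steady at 43.7°.

```bash
python3 -c "
from station import arm
print(arm.job_done())"
```

```text
the job is handed in; nothing more can be done
None
```

The carrier is fully home in the pocket and released. The lid is still held at about 44° open, by the right leg of the handle rather than the crossbar, because the gripper body would have hit the lid. The job is handed in; I saw no verdict.

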